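Press a wooden wheel on the gluing spindle

TASK

Slip the pale wooden wheel over the upright steel spindle so that it lies flat on the blue base of the stand, and then slip the red ring weight over the same spindle so that it sits flat on top of the wheel and presses it down. Leave the dark wooden wheel where it is, and let go of everything.

Things in the scene. Friction and masses are not known exactly. Their poses are not given: they have to be found in the camera images.
- stand: Gluing stand screwed to the bench (fixed): a round blue steel base, 90 mm in diameter, 16 mm high, with an upright steel spindle in its middle, 22 mm thick at the base and tapering to about 10 mm near its rounded tip, 85 mm above the bench. Origin: centre of the underside, on the bench; z up along the spindle. Clutter round the edges of the bench is lower than 0.25 m.
- wheel: Pale wooden wheel with a thin dark line round its rim, lying flat on the bench: a plain ring 60 mm in outside diameter, 24 mm thick, with a hole 30 mm in diameter right through, 60 g. Origin: its centre, 12 mm above its underside; z is the hole's axis. Grip it across the outside at any yaw. Seated on the stand, its centre is 28 mm above the bench.
- weight: Red painted steel ring weight with two thin bright lines round it, lying flat on the bench: 50 mm in outside diameter, 30 mm tall, hole 30 mm in diameter right through, about 280 g. Origin: its centre, 15 mm above its underside; z is the hole's axis. Grip it across the outside at any yaw. On top of the seated wheel its centre is 55 mm above the bench.
- dark_wheel: Dark wooden wheel with a thin pale line round its rim, shaped and sized like the pale one (60 mm outside, 24 mm thick, hole 30 mm); not wanted, to be left where it lies. Origin: its centre; z is the hole's axis. A white plastic pipe offcut (50 mm across, 36 mm tall), also unwanted, lies loose among the parts; the rings lie 100 mm or more apart, centre to centre.

How it is judged:
On the way, in this order (a step that is already met when the one before it is completed fails the run):
1. the pale wheel lies flat on the stand's base, over the spindle, and the red weight is not yet on the spindle (horizontal distance between wheel and stand below 0.012 m and z of wheel in the frame of stand below 0.034 m and angle between the z axis of wheel and the z axis of stand, either way round below 0.17 rad and horizontal distance between weight and stand above 0.05 m), for 0.2 s.
2. the red weight sits over the spindle on top of the wheel (horizontal distance between weight and stand below 0.014 m and z of weight in the frame of stand between 0.048 and 0.062 m), for 0.2 s.
At the end, for the whole second after the job is handed in: Both on the spindle, at rest and within 10 degrees of level: the pale wheel flat on the base (centre within 12 mm of the axis, under 34 mm above the bench), the red weight on top of it (centre within 14 mm of the axis, 48 to 62 mm above the bench) (all of step 2 and horizontal distance between wheel and stand below 0.012 m and z of wheel in the frame of stand below 0.034 m and angle between the z axis of each of wheel, weight and the z axis of stand, either way round below 0.17 rad and linear speed of each of wheel, weight below 0.02 m/s); the robot touches nothing.
It fails at once if the dark wheel is moved more than 30 mm (distance of dark_wheel from where it was at the start of the episode above 0.03 m).
It also fails if it takes over 61 s, if anything falls off the work surface, if the arm or the gripper's body presses on something with over 40 N, if the wrist force passes 120 N, or if a joint passes its speed limit or range.

ROBOT

A 6-joint arm with a two-finger parallel gripper is mounted at the origin on the work surface. World frame = base frame: x ahead of the robot, y to its left, z up, the work surface at z = 0. Lengths are in m, angles in rad, forces in N, time in s.
With the tool pointing down it reaches from about 0.375 to 0.9 m from the base axis. Payload 3.1 kg.
Tool frame: the origin (TCP) lies on the centre line of the jaws, within the pads' length; the fingertips stand 22 mm ahead of it and the grasp point (between the pads) lies 3 mm ahead of it; z points along the fingers, y is the line along which they close (so a half turn about z gives the same grasp; the last joint's range is limited). The gripper opens to 85 mm and grips with 20 to 120 N. Pads are 22 mm wide; open, the fingers measure 114 mm over their backs; the gripper's body (76 mm by 85 mm) begins 54 mm behind the grasp point. The pads swing forward as they close: fully open they stand 13 mm farther back than shut.
Start: joints at [-1.353, 0.527, 1.433, -0, 1.181, -0.178], TCP at [0.242, -0.576, 0.253] pointing down, gripper open.
Joint ranges: [-3.08, 3.08], [-0.75, 2.2], [0.22, 2.44], [-1.43, 4.57], [0, 2.65], [-2.85, 2.85]. Speed limits (rad/s): [2.79, 2.79, 3.14, 3.14, 3.14, 3.14].

INTERFACE

Orientations are given as a unit quaternion [x, y, z, w].
In Python, from station import manip, viewer, order, sense gives the robot as it stands (manip), with the cameras (viewer), the job (order) and the readings as plain functions.
- The arm moves only by the tool nudge_tcp, called after ">>>" as name(argument=value, ...), one argument or row to a line, values as JSON. Schema: {"type":"object","properties":{"steps":{"type":"array","items":{"type":"number"},"minItems":5,"maxItems":100},"grip_force":{"type":"number"},"only":{"type":"string"},"quiet":{"type":"boolean"},"lines":{"type":"string"}},"required":["steps"],"additionalProperties":false}. steps is one flat list of numbers that holds 1 to 20 rows one after another, with no inner brackets; each row has 5 numbers: dx, dy, dz in m, then a turn about the tool's z in rad, then the opening from 0.0 (shut) to 1.0 (fully open); each row is the pose to reach, as a shift and turn from the pose commanded when the call began, along the tool's axes at that moment; what a row does not reach only later rows make up. A row lasts 1/10 s, in which the tool goes at most 0.05 m and 0.15 rad, less where a joint would pass 70% of its speed; a pose out of reach is approached as far as the arm can. The fingers move at their own pace and stop on an object; grip_force is the grip in N (left out, the last holds). Time passes only in rows, so rows that do not move let the fingers close. The tool returns the time, the measured TCP pose, the force, the opening and the grip force at its end. only (a regular expression) keeps the lines of the reply that match it, lines (a string "A,B") keeps lines A to B, and quiet returns only ok. Input that does not fit is refused with a message, and nothing moves.
- sense(): the state, without advancing time (a new reading comes with each control period).
- viewer.snapshot(name): name is "side" or "top" or "wrist"; returns a dict with "pixels" (384x512x3 uint8, red, green, blue), "range_z" (384x512 float32, m along the optical axis (not along the pixel's ray), 0 where there is no reading), "fov_y" (degrees; the focal length in pixels is half the picture's height over the tangent of half this angle, whatever the lens; pixels are square), "cx", "cy" (the principal point, pixels), "k1" (the pictures are not rectified: a ray, as slopes to the right and down, at radius r is drawn at 1 + k1 r^2 times it, then the intrinsics apply), "R" (3x3) and "t" (3): a world point X has camera coordinates R X + t; the wrist camera has in their place "hand_eye" (4x4, takes a point from camera to tool coordinates, whose origin is the TCP and whose axes are the flange's). Camera axes: x right, y down, z forward; pixel columns grow to the right and rows downward; lengths in m; the calibration is good to about 2 mm. A picture is of the moment at which its call begins: read the wrist's pose just before it.
- order.sign_off(): hands the job in; it is judged then, once.
The state is a dict: "t": time; "q": joint angles; "qd": joint speeds; "tau": joint torques, N m; "tcp_pos": TCP position; "tool_rot": TCP orientation; "force": force on the tool from outside, world axes, zero at the start; "ft_torque": the same for the moment, N m; "finger_gap": opening from 0.0 (shut) to 1.0 (fully open); "gripper_force": force on a finger pad.
Only numpy, scipy, OpenCV 4.12 (cv2) and the standard library are available. Lean on these libraries where they do the work, as an engineer would, in place of code of your own. Each camera call takes 0.05 s, during which the arm holds its last target. There are 200 camera calls.

## Working session

There is one attempt and no reset: what is moved stays moved. The work goes in short steps, Python scripts to look and compute and a tool call to move; the robot and the scene stay as the last step left them, time stands still between calls to the robot, and variables do not carry over. Pictures are saved under pics/ and viewed, at most 10 in all, crops included, and the job is handed in when it is done.

```bash
ls; mkdir -p pics
```

Create h.py:
```python
import numpy as np, cv2
from station import manip, viewer, order, sense
def K(s):
    f=192/np.tan(np.radians(s["fov_y"])/2)
    return np.array([[f,0,s["cx"]],[0,f,s["cy"]],[0,0,1.]]), np.array([s["k1"],0,0,0,0.])
def world(s):
    k,d=K(s); h,w=s["range_z"].shape
    uv=np.stack(np.meshgrid(np.arange(w),np.arange(h)),-1).reshape(-1,1,2).astype(float)
    n=cv2.undistortPoints(uv,k,d).reshape(h,w,2)
    z=s["range_z"][...,None]
    P=np.concatenate([n*z,z],-1)
    if s.get("R") is not None: return (P-s["t"])@np.array(s["R"])
    return P
```

Run:
```python
from h import *
st=sense(); print({k:np.round(v,3) for k,v in st.items()})
for n in("top","side"):
    s=viewer.snapshot(n); cv2.imwrite(f"pics/{n}.png",s["pixels"][...,::-1]); np.savez(f"{n}.npz",**s)
    print(n,s["fov_y"],s["cx"],s["cy"],s["k1"])
```

```text
pics
station.py
{'t': np.float64(0.0), 'q': array([-1.353,  0.528,  1.434,  0.   ,  1.181, -0.179]), 'qd': array([ 0.   ,  0.001, -0.   ,  0.   , -0.   ,  0.   ]), 'tau': array([-1.0000e-03, -4.4235e+01, -1.7802e+01, -0.0000e+00,  8.0000e-03,
       -0.0000e+00]), 'tcp_pos': array([ 0.241, -0.576,  0.252]), 'tool_rot': array([ 0.98 ,  0.197, -0.   , -0.001]), 'force': array([-0.415,  0.17 ,  0.617]), 'ft_torque': array([ 0.001,  0.037, -0.013]), 'gripper_force': np.float64(0.0), 'finger_gap': np.float64(1.0)}
top 57.02835669074715 251.7656853030688 191.31353818284418 -0.022584150716525187
side 52.11399225905805 253.35173354006974 189.63892072242777 -0.03352026667160421
```

View pics/top.png

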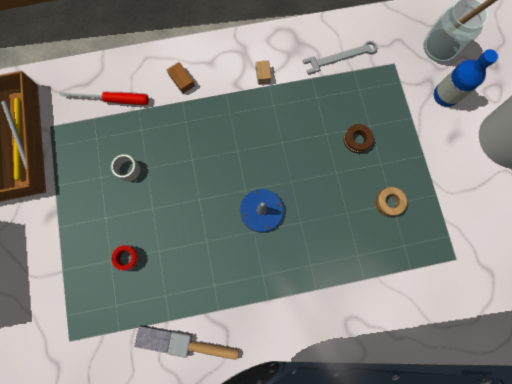

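View pics/side.png

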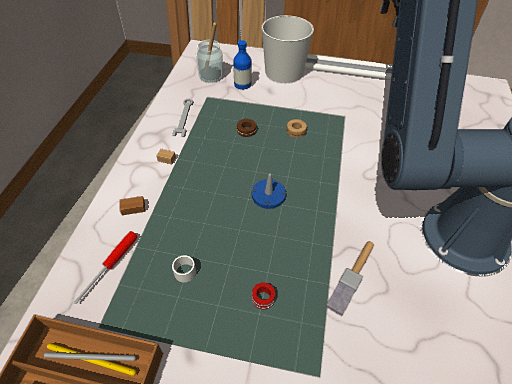

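The top view shows the pale wheel at (392,201), dark wheel at (359,138), red weight at (125,258), stand at (262,210) and white pipe at (125,168). The side view agrees. Next I'll measure each part from the depth.

Create m.py:
```python
from h import *
def circ(p):
    A=np.c_[2*p,np.ones(len(p))]; x=np.linalg.lstsq(A,(p**2).sum(1),rcond=None)[0]
    return x[:2],np.sqrt(x[2]+x[:2]@x[:2])
def fit(X,c0,zlo,zhi,R):
    m=(np.linalg.norm(X[...,:2]-c0,axis=-1)<R)&(X[...,2]>zlo)&(X[...,2]<zhi)
    p=X[m]; (c,r)=cv2.minEnclosingCircle(p[:,:2].astype(np.float32))
    return np.round([*c,r,np.median(p[:,2]),len(p)],4), np.round(p[:,:2].mean(0),4)
```

Run:
```python
from m import *
seeds={"top":dict(wheel=(392,190),dark=(359,127),weight=(114,258),stand=(250,210),pipe=(115,168)),
"side":dict(wheel=(297,124),dark=(246,124),weight=(263,288),stand=(258,195),pipe=(183,260))}
Z=dict(wheel=(.021,.03),dark=(.021,.03),weight=(.026,.036),stand=(.012,.021),pipe=(.031,.042))
C={}
for n in("top","side"):
    s=dict(np.load(n+".npz")); X=world(s)
    if n=="top":
        print("bench z",X[280,300],X[120,200])
    for k in Z:
        u,v=seeds[n][k]; c0=C.get(k,X[v,u,:2])
        for i in range(2):
            a=fit(X,c0,*Z[k],.06); c0=a[0][:2]
        if n=="top":C[k]=c0
        print(n,k,*a)
    m=(np.linalg.norm(X[...,:2]-C["stand"],axis=-1)<.03)&(X[...,2]>.05)
    print("spindle",X[m].mean(0),X[m].max(0),m.sum())
```

```text
bench z [ 0.34635983 -0.0729477   0.00119212] [7.28326080e-01 6.73758053e-02 4.92397167e-04]
top wheel [ 4.644e-01 -2.935e-01  3.030e-02  2.380e-02  4.790e+02] [ 0.4639 -0.2932]
top dark [ 6.145e-01 -2.625e-01  3.070e-02  2.390e-02  4.400e+02] [ 0.6134 -0.2624]
top weight [4.583e-01 2.629e-01 2.520e-02 2.960e-02 3.160e+02] [0.4591 0.2618]
top stand [ 5.010e-01 -2.390e-02  4.490e-02  1.600e-02  1.356e+03] [ 0.5    -0.0236]
top pipe [6.443e-01 2.380e-01 2.540e-02 3.550e-02 1.620e+02] [0.644 0.238]
spindle [ 0.49880759 -0.02276518  0.0716294 ] [ 0.50575328 -0.01647461  0.08655643] 54
side wheel [ 4.639e-01 -2.908e-01  3.080e-02  2.340e-02  1.470e+02] [ 0.4623 -0.2898]
side dark [ 6.125e-01 -2.594e-01  3.080e-02  2.290e-02  1.450e+02] [ 0.6113 -0.2584]
side weight [4.584e-01 2.660e-01 2.550e-02 2.910e-02 2.650e+02] [0.4581 0.2672]
side stand [ 4.982e-01 -2.220e-02  4.710e-02  1.530e-02  6.210e+02] [ 0.4994 -0.017 ]
side pipe [6.434e-01 2.413e-01 2.540e-02 3.480e-02 1.340e+02] [0.6434 0.2418]
spindle [ 0.49958401 -0.01872794  0.0679355 ] [ 0.50705458 -0.01436863  0.08445338] 53
```

Create g.py:
```python
import sys
from h import *
from scipy.spatial.transform import Rotation as Ro
s=sense(); R=Ro.from_quat(s["tool_rot"])
print("t",s["t"].round(2),"tcp",s["tcp_pos"].round(4),"q6",s["q"][5].round(2),"tool x",R.as_matrix()[:,0].round(3))
print("delta",R.inv().apply(np.array(list(map(float,sys.argv[1:4])))-s["tcp_pos"]).round(4))
```

```bash
python3 g.py .464 -.2925 .13
```

```text
Traceback (most recent call last):
  File "g.py", line 5, in <module>
    print("t",s["t"].round(2),"tcp",s["tcp_pos"].round(4),"q6",s["q"][5].round(2),"tool x",R.as_matrix()[:,0].round(3))
              ^^^^^^^^^^^^
AttributeError: 'float' object has no attribute 'round'
```

```bash
sed -i 's/s\["t"\].round(2)/round(s["t"],2)/' g.py
python3 g.py .464 -.2925 .13
```

```text
t 0.1 tcp [ 0.2415 -0.5758  0.2524] q6 -0.18 tool x [0.922 0.386 0.   ]
delta [ 0.3147 -0.1751  0.1229]
```

>>> nudge_tcp(
  steps=[0.08,-0.044,0,0,1,0.16,-0.088,0,0,1,0.24,-0.13,0.02,0,1,0.315,-0.175,0.05,0,1,0.315,-0.175,0.05,0,1,0.315,-0.175,0.09,0,1,0.315,-0.175,0.123,0,1,0.315,-0.175,0.123,0,1,0.315,-0.175,0.123,0,1,0.315,-0.175,0.123,0,1,0.315,-0.175,0.123,0,1],
)

```text
t: 1.2
tcp_pos: [0.4648, -0.2945, 0.131]
tool_rot: [0.98, 0.197, 0.0, 0.001]
force: [0.7, 0.6, 0.5]
finger_gap: 1.002
gripper_force: 0.0
```

Create w.py:
```python
import sys
from m import *
from scipy.spatial.transform import Rotation as Ro
st=sense(); s=viewer.snapshot("wrist"); np.savez("w.npz",**s)
cv2.imwrite(f"pics/{sys.argv[1]}.png",s["pixels"][...,::-1])
P=world(s); H=np.array(s["hand_eye"]); T=P@H[:3,:3].T+H[:3,3]
X=T@Ro.from_quat(st["tool_rot"]).as_matrix().T+st["tcp_pos"]
X[s["range_z"]==0]=np.nan; T[s["range_z"]==0]=np.nan
np.savez("wx.npz",X=X,T=T)
x,y,lo,hi,r=map(float,sys.argv[2:7]); print("tcp",st["tcp_pos"].round(4))
c=np.array([x,y])
for i in range(2):
    a=fit(X,c,lo,hi,r); c=a[0][:2]
print(*a)
```

```bash
python3 w.py w1 .464 -.2925 .021 .03 .045
```

```text
tcp [ 0.4648 -0.2945  0.131 ]
[ 4.652e-01 -2.917e-01  3.000e-02  2.390e-02  2.361e+03] [ 0.4665 -0.2915]
```

View pics/w1.png

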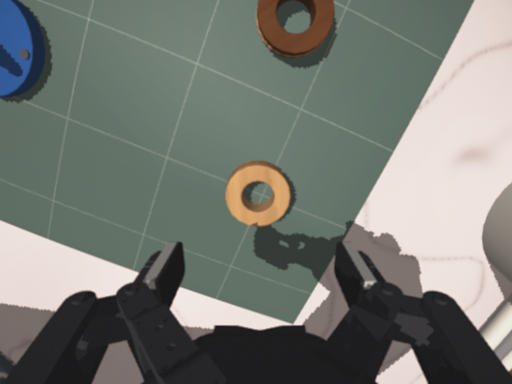

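The wrist view shows the pale wheel at (258,193), midway between the fingers. I'll check where the fingertips are from depth.

Run:
```python
import numpy as np
T=np.load("wx.npz")["T"]
m=(abs(T[...,1])<.06)&(abs(T[...,0])<.03)&(T[...,2]<.07)&(T[...,2]>-.05)
p=T[m]; print(m.sum(),p.min(0),p.max(0)); print(np.percentile(p[:,2],[50,90,99]))
```

```bash
python3 g.py .4645 -.292 .03
```

```text
8250 [-0.01229717 -0.05998132 -0.04999761] [0.01859404 0.05998885 0.00911712]
[-0.03484917 -0.00420306  0.00618167]
t 1.25 tcp [ 0.4647 -0.2949  0.1315] q6 0.41 tool x [0.923 0.385 0.001]
delta [ 0.0008 -0.0031  0.1015]
```

>>> nudge_tcp(
  steps=[0.001,-0.003,0.04,0,1,0.001,-0.003,0.08,0,1,0.001,-0.003,0.1,0,1,0.001,-0.003,0.112,0,1,0.001,-0.003,0.112,0,1,0.001,-0.003,0.112,0,1,0.001,-0.003,0.112,0,0.3,0.001,-0.003,0.112,0,0.3,0.001,-0.003,0.112,0,0.3,0.001,-0.003,0.112,0,0.3,0.001,-0.003,0.112,0,0.3,0.001,-0.003,0.112,0,0.3],
  grip_force=40,
)

```text
t: 2.45
tcp_pos: [0.465, -0.2909, 0.0198]
tool_rot: [0.98, 0.197, 0.001, 0.001]
force: [-1.3, -0.6, 6.4]
finger_gap: 0.677
gripper_force: 43.7
```

>>> nudge_tcp(
  steps=[0,0,-0.04,0,0.3,0,0,-0.08,0,0.3,0,0,-0.12,0,0.3,0,0,-0.12,0,0.3,0,0,-0.12,0,0.3],
)

```text
t: 2.95
tcp_pos: [0.4646, -0.2902, 0.1395]
tool_rot: [0.98, 0.197, 0.001, 0.001]
force: [-0.2, 0.4, -0.3]
finger_gap: 0.675
gripper_force: 43.8
```

```bash
python3 - <<'E'
E
python3 w.py w2 .465 -.291 .138 .153 .045; python3 g.py .5 -.0225 .14
```

```text
tcp [ 0.4646 -0.2902  0.1395]
[ 4.708e-01 -2.870e-01  4.280e-02  1.438e-01  8.217e+03] [ 0.4674 -0.2882]
t 3.0 tcp [ 0.4638 -0.2896  0.1383] q6 0.41 tool x [ 0.922  0.387 -0.   ]
delta [ 0.1366 -0.2323 -0.0017]
```

View pics/w2.png

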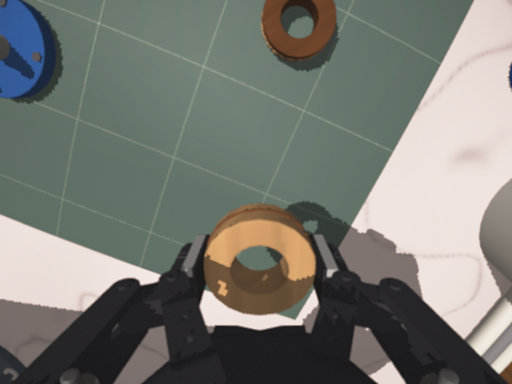

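The wrist view shows the wheel held level at (260,262). I'll measure its centre in tool coordinates.

Run:
```python
from m import *
d=np.load("w.npz"); T=np.load("wx.npz")["T"]
hsv=cv2.cvtColor(d["pixels"],cv2.COLOR_RGB2HSV)
m=(hsv[...,0]>8)&(hsv[...,0]<25)&(hsv[...,1]>90)&(hsv[...,2]>90)&(np.linalg.norm(T[...,:2],axis=-1)<.045)
p=T[m]; z=p[:,2]; print(np.percentile(z,[2,10,30,50,70]))
q=p[(z<np.percentile(z,30)+.003)]
for k in range(3):
    A=np.c_[q[:,:2],np.ones(len(q))];c=np.linalg.lstsq(A,q[:,2],rcond=None)[0];q=q[abs(A@c-q[:,2])<.002]
print("plane",c)
print(cv2.minEnclosingCircle(q[:,:2].astype(np.float32)))
M=np.zeros(m.shape,np.uint8)
Tm=m&(abs(np.nan_to_num(T[...,2],nan=9)-(T[...,:2]@c[:2]+c[2]))<.003); M[Tm]=255
M=cv2.morphologyEx(M,cv2.MORPH_CLOSE,np.ones((3,3)))
cs,h=cv2.findContours(M,cv2.RETR_CCOMP,cv2.CHAIN_APPROX_NONE)
for i,k in enumerate(cs):
    if len(k)>60:
        pts=np.array([T[v,u,:2] for u,v in k[:,0] if Tm[v,u]]); print(h[0][i][3],len(k),circ(pts))
```

```text
[-0.00531366 -0.00486944 -0.00440557 -0.00406878 -0.00358503]
plane [ 0.00477283  0.00332096 -0.00420053]
((0.00012914760736748576, -0.0004999589873477817), 0.029946953058242798)
-1 302 (array([ 0.00061137, -0.00066073]), np.float64(0.02888796292627564))
0 156 (array([-0.00021098, -0.00076588]), np.float64(0.015353808262682178))
```

>>> nudge_tcp(
  steps=[0.01,-0.045,0,0,0.3,0.02,-0.09,0,0,0.3,0.03,-0.135,0,0,0.3,0.035,-0.185,0,0,0.3,0.037,-0.232,0,0,0.3,0.037,-0.232,0,0,0.3,0.037,-0.232,0,0,0.3,0.037,-0.232,0,0,0.3,0.037,-0.232,0,0,0.3],
)

```text
t: 3.9
tcp_pos: [0.4097, -0.0631, 0.138]
tool_rot: [0.981, 0.196, 0.0, 0.0]
force: [-1.2, 0.1, -0.6]
finger_gap: 0.666
gripper_force: 43.7
```

```bash
python3 w.py w3 .5 -.0225 .011 .021 .055
```

Run:
```python
from m import *
X=np.load("wx.npz")["X"]; px=np.load("w.npz")["pixels"].astype(int)
c0=np.array([.5,-.0225])
m=(np.linalg.norm(X[...,:2]-c0,axis=-1)<.06)&(X[...,2]>.011)&(X[...,2]<.021)&(px[...,2]>px[...,0]+40)
print(m.sum(),cv2.minEnclosingCircle(X[m][:,:2].astype(np.float32)))
for lo,hi in((.03,.05),(.05,.07),(.07,.09)):
    m=(np.linalg.norm(X[...,:2]-c0,axis=-1)<.03)&(X[...,2]>lo)&(X[...,2]<hi)
    if m.sum(): print(m.sum(),X[m].mean(0),X[m].min(0),X[m].max(0))
```

```bash
python3 g.py .5 -.0225 .14
```

```text
tcp [ 0.4097 -0.0631  0.138 ]
[ 5.007e-01 -2.290e-02  4.530e-02  1.620e-02  8.364e+03] [ 0.502  -0.0223]
8030 ((0.5008403658866882, -0.02274869568645954), 0.0451955609023571)
107 [ 0.49651299 -0.02522277  0.03994719] [ 0.49182912 -0.03248174  0.030131  ] [ 0.50888893 -0.0137062   0.0497677 ]
108 [ 0.49709905 -0.02476138  0.05980507] [ 0.49353071 -0.03055681  0.05016033] [ 0.50591415 -0.01574359  0.06989226]
264 [ 0.50023347 -0.02347146  0.08129193] [ 0.49540878 -0.02886078  0.07009246] [ 0.50587949 -0.0176631   0.08617178]
t 3.95 tcp [ 0.4095 -0.0631  0.138 ] q6 0.75 tool x [0.923 0.385 0.   ]
delta [ 0.0992 -0.0026 -0.0019]
```

View pics/w3.png

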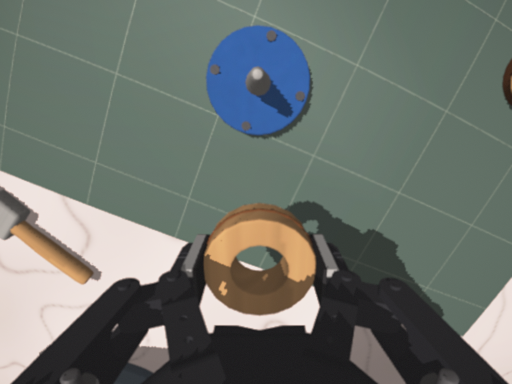

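The stand is at (258,80), and its axis measures (.5007,-.0228). I'll move over it and lower in stages, keeping the palm above the 85 mm spindle tip.

>>> nudge_tcp(
  steps=[0.04,-0.001,0,0,0.3,0.08,-0.0015,0,0,0.3,0.0995,-0.0015,0,0,0.3,0.0995,-0.0015,0,0,0.3,0.0995,-0.0015,0,0,0.3,0.0995,-0.0015,0,0,0.3,0.0995,-0.0015,0.02,0,0.3,0.0995,-0.0015,0.04,0,0.3,0.0995,-0.0015,0.04,0,0.3,0.0995,-0.0015,0.04,0,0.3],
)

```text
t: 4.95
tcp_pos: [0.4989, -0.0223, 0.0983]
tool_rot: [0.98, 0.197, -0.001, -0.0]
force: [-0.4, -0.6, 0.3]
finger_gap: 0.675
gripper_force: 43.6
```

```bash
python3 g.py .5007 -.0234 .038
```

```text
t 4.95 tcp [ 0.4989 -0.0223  0.0983] q6 0.91 tool x [ 0.923  0.386 -0.001]
delta [0.0013 0.0017 0.0603]
```

>>> nudge_tcp(
  steps=[0.0013,0.0015,0.015,0,0.3,0.0013,0.0015,0.03,0,0.3,0.0013,0.0015,0.04,0,0.3,0.0013,0.0015,0.048,0,0.3,0.0013,0.0015,0.054,0,0.3,0.0013,0.0015,0.059,0,0.3,0.0013,0.0015,0.059,0,0.3,0.0013,0.0015,0.059,0,0.3],
)

```text
t: 5.75
tcp_pos: [0.5017, -0.0229, 0.0394]
tool_rot: [0.98, 0.197, 0.0, 0.0]
force: [-0.2, -0.0, -1.2]
finger_gap: 0.673
gripper_force: 43.6
```

```bash
python3 g.py .5007 -.0234 .038
```

```text
t 5.75 tcp [ 0.5017 -0.0229  0.0394] q6 0.91 tool x [0.922 0.387 0.   ]
delta [-0.0012  0.0001  0.0014]
```

>>> nudge_tcp(
  steps=[-0.0005,0,0.002,0,0.3,-0.0005,0,0.002,0,0.3,-0.0005,0,0.002,0,1,-0.0005,0,0.002,0,1,-0.0005,0,0.002,0,1,-0.0005,0,0.002,0,1,-0.0005,0,0.002,0,1,-0.0005,0,-0.04,0,1,-0.0005,0,-0.08,0,1,-0.04,0,-0.11,0,1,-0.08,0,-0.11,0,1,-0.1,0,-0.11,0,1,-0.1,0,-0.11,0,1,-0.1,0,-0.11,0,1],
)

```text
t: 7.15
tcp_pos: [0.4101, -0.0619, 0.1496]
tool_rot: [0.98, 0.197, 0.001, 0.0]
force: [0.3, -0.4, 0.3]
finger_gap: 1.003
gripper_force: 0.0
```

```bash
python3 w.py w4 .5007 -.0228 .035 .045 .04;  python3 g.py .4585 .2645 .16
```

```text
tcp [ 0.4101 -0.0619  0.1496]
[ 5.002e-01 -2.260e-02  3.020e-02  4.010e-02  3.344e+03] [ 0.5009 -0.0223]
t 7.2 tcp [ 0.4108 -0.0619  0.1495] q6 0.75 tool x [0.922 0.386 0.002]
delta [ 0.1701 -0.2826 -0.0107]
```

View pics/w4.png

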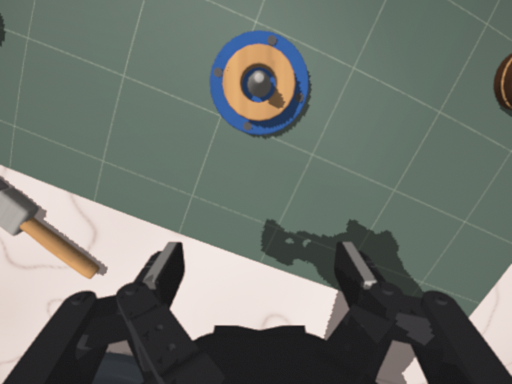

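The wheel sits flat on the base, centred at (259,82) with its top at 40.1 mm. Next is the weight.

>>> nudge_tcp(
  steps=[0.02,-0.045,0,0,1,0.045,-0.09,0,0,1,0.07,-0.13,0,0,1,0.095,-0.17,0,0,1,0.12,-0.21,0,0,1,0.145,-0.25,0,0,1,0.17,-0.283,0,0,1,0.17,-0.283,0.02,0,1,0.17,-0.283,0.02,0,1,0.17,-0.283,0.02,0,1,0.17,-0.283,0.02,0,1],
)

```text
t: 8.3
tcp_pos: [0.457, 0.2649, 0.1295]
tool_rot: [0.98, 0.197, -0.0, 0.0]
force: [-0.1, 0.7, 0.9]
finger_gap: 1.0
gripper_force: 0.0
```

```bash
python3 w.py w5 .4585 .2645 .026 .036 .04;  python3 g.py .4585 .2645 .022
```

```text
tcp [0.457  0.2649 0.1295]
[4.598e-01 2.653e-01 2.500e-02 2.990e-02 1.521e+03] [0.4608 0.2657]
t 8.35 tcp [0.4572 0.2647 0.1297] q6 1.49 tool x [0.923 0.385 0.   ]
delta [0.0011 0.0007 0.1077]
```

View pics/w5.png

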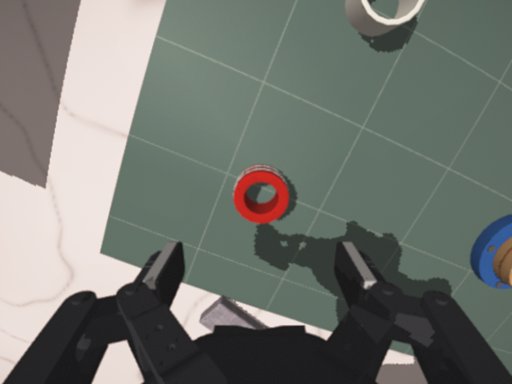

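The red weight is at (262,195), centre (.4598,.265), top 29.9 mm, with nothing close by. I'll grasp it.

>>> nudge_tcp(
  steps=[0.0024,0.0008,0.04,0,1,0.0024,0.0008,0.08,0,1,0.0024,0.0008,0.1,0,1,0.0024,0.0008,0.1055,0,1,0.0024,0.0008,0.1055,0,1,0.0024,0.0008,0.1055,0,1,0.0024,0.0008,0.1055,0,0.3,0.0024,0.0008,0.1055,0,0.3,0.0024,0.0008,0.1055,0,0.3,0.0024,0.0008,0.1055,0,0.3,0.0024,0.0008,0.1055,0,0.3,0.0024,0.0008,0.1055,0,0.3,0.0024,0.0008,0.1055,0,0.3],
  grip_force=70,
)

```text
t: 9.65
tcp_pos: [0.46, 0.2656, 0.0254]
tool_rot: [0.98, 0.197, 0.001, -0.0]
force: [-1.0, -1.2, 8.6]
finger_gap: 0.571
gripper_force: 70.8
```

>>> nudge_tcp(
  steps=[0,0,-0.04,0,0.2,0,0,-0.08,0,0.2,0,0,-0.12,0,0.2,0,0,-0.12,0,0.2,0,0,-0.12,0,0.2],
)

```text
t: 10.15
tcp_pos: [0.4593, 0.2655, 0.1446]
tool_rot: [0.98, 0.197, 0.001, -0.0]
force: [-0.1, 0.4, -3.6]
finger_gap: 0.569
gripper_force: 73.8
```

Create held.py:
```python
from m import *
d=np.load("w.npz"); T=np.load("wx.npz")["T"]; px=d["pixels"].astype(int)
m=(px[...,0]>px[...,1]+60)&(px[...,1]<90)&(np.linalg.norm(T[...,:2],axis=-1)<.04)
p=T[m]; z=p[:,2]; print(np.percentile(z,[2,10,30,50,70]))
q=p[(z<np.percentile(z,30)+.003)]
for k in range(3):
    A=np.c_[q[:,:2],np.ones(len(q))];c=np.linalg.lstsq(A,q[:,2],rcond=None)[0];q=q[abs(A@c-q[:,2])<.002]
print("plane",c,cv2.minEnclosingCircle(q[:,:2].astype(np.float32)))
```

```bash
python3 w.py w6 .46 .265 .1 .2 .04; python3 held.py; python3 g.py .5007 -.0228 .15
```

```text
tcp [0.4593 0.2655 0.1446]
[4.6010e-01 2.6510e-01 4.0000e-02 1.4950e-01 1.4035e+04] [0.4658 0.268 ]
[-0.00561739 -0.00517004 -0.00469468 -0.00433229 -0.00389435]
plane [ 0.00820132  0.0021186  -0.00446129] ((0.00017937272787094116, -0.0008502979762852192), 0.024668769910931587)
t 10.2 tcp [0.4584 0.2651 0.1434] q6 1.49 tool x [ 0.922  0.387 -0.002]
delta [-0.0723  0.2819 -0.0066]
```

View pics/w6.png

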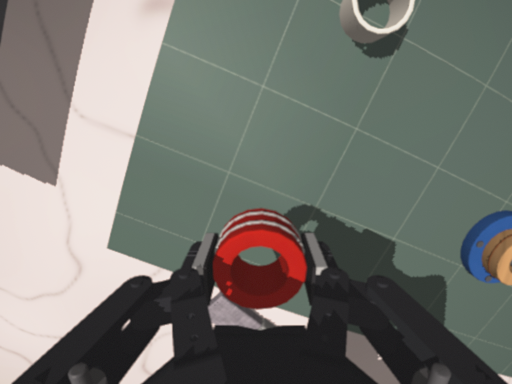

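The weight is held level at (260,265), offset (.0002,-.0009) in the tool frame. I'll carry it to the spindle.

>>> nudge_tcp(
  steps=[-0.01,0.04,0,0,0.2,-0.02,0.08,0,0,0.2,-0.03,0.12,0,0,0.2,-0.04,0.16,0,0,0.2,-0.05,0.2,0,0,0.2,-0.06,0.24,0,0,0.2,-0.07,0.27,0,0,0.2,-0.0726,0.2826,0,0,0.2,-0.0726,0.2826,0,0,0.2,-0.0726,0.2826,0,0,0.2,-0.0726,0.2826,0.02,0,0.2,-0.0726,0.2826,0.02,0,0.2,-0.0726,0.2826,0.02,0,0.2],
)

```text
t: 11.5
tcp_pos: [0.5008, -0.0218, 0.1235]
tool_rot: [0.98, 0.198, -0.001, -0.001]
force: [0.0, 0.4, -2.8]
finger_gap: 0.57
gripper_force: 73.9
```

```bash
python3 g.py .5007 -.0236 .068;python3 g.py .5007 -.0236 .068
```

```text
t 11.5 tcp [ 0.5008 -0.0218  0.1235] q6 0.9 tool x [ 0.922  0.388 -0.002]
delta [-0.0007  0.0018  0.0555]
t 11.5 tcp [ 0.5008 -0.0218  0.1235] q6 0.9 tool x [ 0.922  0.388 -0.002]
delta [-0.0007  0.0018  0.0555]
```

>>> nudge_tcp(
  steps=[-0.0005,0.0015,0.015,0,0.2,-0.0005,0.0015,0.03,0,0.2,-0.0005,0.0015,0.04,0,0.2,-0.0005,0.0015,0.048,0,0.2,-0.0005,0.0015,0.055,0,0.2,-0.0005,0.0015,0.055,0,0.2,-0.0005,0.0015,0.055,0,0.2],
)

```text
t: 12.2
tcp_pos: [0.5019, -0.0249, 0.0689]
tool_rot: [0.98, 0.197, 0.0, 0.0]
force: [0.7, -0.7, -2.9]
finger_gap: 0.571
gripper_force: 73.9
```

```bash
python3 g.py .5007 -.0236 .0665
```

```text
t 12.2 tcp [ 0.5019 -0.0249  0.0689] q6 0.9 tool x [0.922 0.387 0.   ]
delta [-0.0006 -0.0016  0.0024]
```

Nothing has touched yet, and the weight's underside is about 3 mm above the wheel. I'll lower it the rest of the way, release and back off.

>>> nudge_tcp(
  steps=[-0.0005,-0.001,0.0025,0,0.2,-0.0005,-0.001,0.0025,0,0.2,-0.0005,-0.001,0.0025,0,0.2,-0.0005,-0.001,0.0025,0,1,-0.0005,-0.001,0.0025,0,1,-0.0005,-0.001,0.0025,0,1,-0.0005,-0.001,0.0025,0,1,-0.0005,-0.001,0.0025,0,1,0,0,-0.04,0,1,0,0,-0.08,0,1,-0.04,0,-0.08,0,1,-0.08,0,-0.08,0,1,-0.1,0,-0.08,0,1,-0.1,0,-0.08,0,1,-0.1,0,-0.08,0,1],
)

```text
t: 13.7
tcp_pos: [0.4102, -0.064, 0.1491]
tool_rot: [0.98, 0.197, 0.001, 0.0]
force: [0.3, 0.1, 0.3]
finger_gap: 1.003
gripper_force: 0.0
```

```bash
python3 w.py w7 .5007 -.0228 .065 .075 .035
```

Run:
```python
from m import *
s=viewer.snapshot("top");X=world(s)
print("dark",fit(X,np.array([.6145,-.2625]),.021,.03,.05))
X=np.load("wx.npz")["X"];print("wheel",fit(X,np.array([.5007,-.0228]),.036,.044,.035))
```

```text
tcp [ 0.4102 -0.064   0.1491]
[ 4.996e-01 -2.400e-02  2.520e-02  6.990e-02  2.679e+03] [ 0.5001 -0.0235]
dark (array([ 6.145e-01, -2.630e-01,  3.060e-02,  2.390e-02,  4.380e+02]), array([ 0.6134, -0.2623]))
wheel (array([ 5.006e-01, -2.290e-02,  3.030e-02,  3.960e-02,  4.240e+02]), array([ 0.4904, -0.0218]))
```

View pics/w7.png

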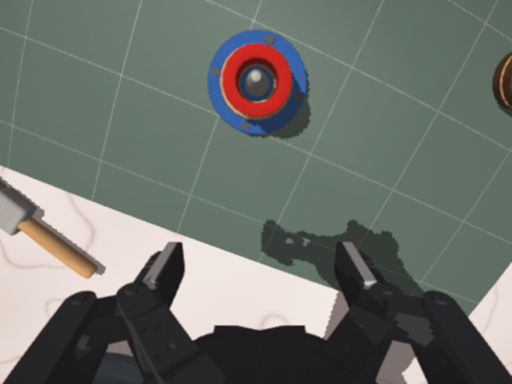

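The weight sits flat on the wheel at (256,80). Its top is at 69.9 mm, about 1.6 mm off the axis, and the dark wheel hasn't moved.

```bash
python3 -c "
from station import manip, viewer, order, sense; print(order.sign_off())"
```

```text
the job is handed in; nothing more can be done
None
```

The pale wheel lies flat on the stand's base with the red weight flat on top of it, the dark wheel has not moved, the gripper is open and clear, and the job was handed in at about 14 s; the station returned no verdict.

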